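# Stand the mallet handles tenon-up and open the glue pots

## Robot

A 6-joint arm with a two-finger parallel gripper is mounted at the origin on the work surface. World frame = base frame: x ahead of the robot, y to its left, z up, the work surface at z = 0. Lengths are in m, angles in degrees, forces in N, time in s.
With the tool pointing down it reaches from about 0.35 to 0.875 m from the base axis. Payload 4.2 kg.
Tool frame: the origin (TCP) lies midway between the tips of the shut fingers; the grasp point (between the pads) lies r.grasp_offset behind it (r.grasp_offset is the distance from the TCP to the grasp point, in m); z points along the fingers, x is the direction in which the jaws open and shut, and the axes are right-handed (so a half turn about z gives the same grasp; the last joint's range is limited). The gripper opens to 87 mm and grips with 3 to 60 N. Pads are 19 mm wide; open, the fingers measure 117 mm over their backs; the gripper's body (75 mm by 190 mm) begins 51 mm behind the grasp point.
Start: joints at [87.812, 22.042, 0.453, 0, -68.411, -14.817], TCP at [0.183, 0.598, 0.184] pointing down, gripper open.
Joint ranges: [-179.83, 179.83], [-69.29, 118.12], [-61.27, 80.66], [-181.25, 117.63], [-171.15, -9.14], [-177.46, 177.46]. Speed limits (degrees/s): [159.86, 159.86, 180, 180, 180, 180].

## Interface

Orientations are given as a 3x3 rotation matrix whose columns are the frame's x, y, z axes.
In Python, from station import r gives the robot as it stands.
- The arm moves only by the tool drive_tool, never from a script. Its argument "commands" is one flat list of numbers, 5 for each row, row after row: the opening, from 0 (shut) to 1 (fully open), then the shift along the world's x, y, z normalised to -1 to 1, where 1 is 400 mm, then the turn about the world's z normalised to -1 to 1, where 1 is 1.5 rad. In form: [fingers, x, y, z, roll, fingers, x, y, z, roll, ...]. A call has 1 to 12 rows; each row is the pose to reach, as a shift and turn from the pose commanded when the call began; what a row does not reach only later rows make up. A row lasts 1/10 s, in which the tool goes at most 50 mm and 8.59 degrees, less where a joint would pass 70% of its speed; a pose out of reach is approached as far as the arm can. A call with a number of a shift or a turn outside -1 to 1 is refused whole. A call with a gripper value outside its range is refused whole. The fingers move at their own pace and stop on an object; the grip force is fixed at half the most. Time passes only in rows, so rows that repeat a pose let the fingers close. It gives the time, the measured TCP pose, the force and the opening at its end, in the units of the state.
- r.sense(): the state, without advancing time (a new reading comes with each control period).
- r.capture(name): name is "side" or "top"; returns the picture (400x640x3 uint8, blue, green, red); there is no depth.
- r.get_calibration(name): a dict with "intrinsics" (3x3 intrinsics, pixels), "eye" and "attitude" of the camera in the world. Camera axes: x right, y down, z forward; pixel columns grow to the right and rows downward; lengths in m; the calibration is good to about 2 mm. A picture is of the moment at which its call begins. get_calibration takes no time and is no camera call.
- r.finish_job(): hands the job in, once; it reports no verdict.
The state is a dict: "time_s": time; "joints": joint angles; "joint_velocities": joint speeds; "effort": joint torques, N m; "tcp_pos": TCP position; "ee_rot": TCP orientation; "wrist_force": force on the tool from outside, world axes, zero at the start; "moment": the same for the moment, N m; "gripper_width": opening from 0.0 (shut) to 1.0 (fully open).
Only numpy, scipy, OpenCV 4.12 (cv2) and the standard library are available. Lean on these libraries where they do the work, as an engineer would, in place of code of your own. Each camera call takes 0.05 s, during which the arm holds its last target. There are 200 camera calls.

## Task

Get ready to glue up mallets: tip every ash handle in the deep bin upright so that it stands freely on its butt, tenon up, in its own compartment, keeping the butt down between the partitions rather than lifting it out. Only when all of them stand, unscrew the captive caps of both glue pots as far as they go (counter-clockwise), because the glue skins over in air. Leave the mallet head, the bronze end cap and the gauge ring alone, and finish with every handle still standing.

Things in the scene. Friction and masses are not known exactly. Their poses are not given: they have to be found in the camera images.
- bin: fixed deep open bin, green steel: outside 196 (x) by 380 (y), walls 8 thick, tops 150 above the counter, floor 8 thick, inside 180 (x) by 364 (y). Origin: centre of its underside; z up. Three grey partitions along x, 20 thick, tops at 90, at y = -76, 0, 76, and a 40 wide ledge as high along each end wall leave four lanes 56 wide, centred at y = -114, -38, 38, 114.
- handle1: ash mallet handle (absent in some runs), 200 long, 0.09-0.18 kg: flared butt 50 dia up to 18, shaft 29 dia from 22 to 165, tenon 23 dia from 165 to 200. Origin: centre of the flat butt end; z runs from butt to tenon. Starts leaning in one lane of the bin: butt in the corner of the floor and the -x wall (robot side), tenon against the +x wall, about 52 degrees from upright.
- handle2: ash mallet handle (absent in some runs), 200 long, 0.09-0.18 kg: flared butt 50 dia up to 18, shaft 29 dia from 22 to 165, tenon 23 dia from 165 to 200. Origin: centre of the flat butt end; z runs from butt to tenon. Starts leaning in one lane of the bin: butt in the corner of the floor and the -x wall (robot side), tenon against the +x wall, about 52 degrees from upright.
- handle3: ash mallet handle (absent in some runs), 200 long, 0.09-0.18 kg: flared butt 50 dia up to 18, shaft 29 dia from 22 to 165, tenon 23 dia from 165 to 200. Origin: centre of the flat butt end; z runs from butt to tenon. Starts leaning in one lane of the bin: butt in the corner of the floor and the -x wall (robot side), tenon against the +x wall, about 52 degrees from upright.
- handle4: ash mallet handle (absent in some runs), 200 long, 0.09-0.18 kg: flared butt 50 dia up to 18, shaft 29 dia from 22 to 165, tenon 23 dia from 165 to 200. Origin: centre of the flat butt end; z runs from butt to tenon. Starts leaning in one lane of the bin: butt in the corner of the floor and the -x wall (robot side), tenon against the +x wall, about 52 degrees from upright.
- pot_a: body of a fixed round aluminium glue pot: 72 dia, 80 high, then a 42 dia neck; origin: centre of its underside. A small steel lug on the shoulder points along +x of the pot.
- pot_b: body of a fixed round aluminium glue pot: 72 dia, 80 high, then a 42 dia neck; origin: centre of its underside. A small steel lug on the shoulder points along +x of the pot.
- cap_a (a joint): turn of the pot's captive screw cap, rad: 0 shut, grows as it is unscrewed (counter-clockwise from above), stop at 3.3; it stays on. Starts at 0 to 0.5. Friction 0.1 N m, stays where left, rises 1.2 mm per rad. Cap: round, fluted, black, 54 dia, 28 high, underside 96 above the counter when shut; a white rib on its top points to the pot's lug at 0.
- cap_b (a joint): turn of the pot's captive screw cap, rad: 0 shut, grows as it is unscrewed (counter-clockwise from above), stop at 3.3; it stays on. Starts at 0 to 0.5. Friction 0.1 N m, stays where left, rises 1.2 mm per rad. Cap: round, fluted, black, 54 dia, 28 high, underside 96 above the counter when shut; a white rib on its top points to the pot's lug at 0.
- cap_a_grip (a point): point on the axis of pot_a's cap, 16 above the cap's underside, 12 below its top
- cap_b_grip (a point): the same on pot_b's cap
- head: bystander: turned dark lignum vitae mallet head standing on end, 76 dia, 105 high; origin: centre of its underside
- endcap: bystander: bronze end cap, disc 72 dia, 24 high; origin: centre of its underside
- gauge: bystander: red-painted steel gauge ring lying flat, 90 outside, 66 inside, 14 high; origin: centre of its underside
Things that resemble listed ones, but are neither listed nor needed, are in the scene too. What is shaped like the pot_a but orange is not meant.

How it is judged (in metres and radians):
On the way, in this order (a step that is already met when the one before it is completed fails the run):
1. every handle in the bin stands upright on its butt while both glue pots are still closed (angle between each of handle1, handle2, handle3, handle4's own z axis and vertical below 0.09 rad and z of each of handle1, handle2, handle3, handle4 in the frame of bin below 0.016 m and linear speed of each of handle1, handle2, handle3, handle4 below 0.03 m/s and x of handle1 in the frame of bin between -0.09 and 0.09 m and x of handle2 in the frame of bin between -0.09 and 0.09 m and x of handle3 in the frame of bin between -0.09 and 0.09 m and x of handle4 in the frame of bin between -0.09 and 0.09 m and value of joint each of cap_a, cap_b below 1 rad), for 0.3 s.
2. both glue pot caps are unscrewed to the end of the thread (value of joint each of cap_a, cap_b above 2.9 rad), for 0.2 s.
At the end, for the whole second after the job is handed in: every handle present stands at rest on the bin's floor, butt down, within 0.09 rad (5 degrees) of upright; both caps are turned beyond 2.9 rad of their 3.3 rad (all of step 2 and angle between each of handle1, handle2, handle3, handle4's own z axis and vertical below 0.09 rad and z of each of handle1, handle2, handle3, handle4 in the frame of bin below 0.016 m and linear speed of each of handle1, handle2, handle3, handle4 below 0.03 m/s and x of handle1 in the frame of bin between -0.09 and 0.09 m and x of handle2 in the frame of bin between -0.09 and 0.09 m and x of handle3 in the frame of bin between -0.09 and 0.09 m and x of handle4 in the frame of bin between -0.09 and 0.09 m); the robot touches nothing.
It fails at once if the butt of a handle is lifted above the tops of the bin's partitions (more than 90 mm above the counter) (height (world z) of any of handle1, handle2, handle3, handle4 above 0.09 m).
It fails at once if a bystander (mallet head, bronze end cap, gauge ring) is moved more than 30 mm (distance of any of head, endcap, gauge from where it was at the start of the episode above 0.03 m).
Of handle1, handle2, handle3, handle4 only 2 to 4 are there at a start; the rules pass over those that are not, and their reading is None.
At some moment in a run one of handle1, handle2, handle3, handle4 may be knocked a few centimetres aside while the robot is not near it.
Once in a run the grip may slacken for a moment while it holds something.
It also fails if it takes over 210 s, if anything falls off the work surface, if the arm or the gripper's body presses on something with over 40 N, if the wrist force passes 120 N, or if a joint passes its speed limit or range.

## Working session

There is one attempt and no reset: what is moved stays moved. The work goes in short steps, Python scripts to look and compute and a tool call to move; the robot and the scene stay as the last step left them, time stands still between calls to the robot, and variables do not carry over. Pictures are saved under pics/ and viewed, on a budget of 14 in all, crops included, one or two more only if the job needs it, and the job is handed in when it is done.

Besides the shell and the picture viewer there is one more tool, called after "Call:" in YAML: its name, and indented under it one key for each argument. drive_tool: Moves the arm, as the interface text tells. Its arguments: {"type":"object","properties":{"commands":{"type":"array","items":{"type":"number"}}},"required":["commands"]}

```bash
mkdir -p pics; ls; python3 - <<'E'
from station import r
import cv2,numpy as np
s=r.sense()
print({k:np.round(v,3).tolist() for k,v in s.items()}, r.grasp_offset)
for n in("top","side"):
    cv2.imwrite(f"pics/{n}0.png",r.capture(n)); c=r.get_calibration(n); print(n,{k:np.round(v,4).tolist() for k,v in c.items()})
E
```

```text
pics
{'time_s': 0.0, 'joints': [87.813, 22.09, 0.378, -0.028, -68.414, -14.818], 'joint_velocities': [0.109, -0.053, -0.009, -0.049, 0.1, 0.007], 'effort': [-0.001, -39.067, 18.741, 4.22, 0.011, -0.0], 'tcp_pos': [0.183, 0.597, 0.182], 'ee_rot': [[-0.293, -0.956, -0.001], [-0.956, 0.293, -0.002], [0.002, -0.0, -1.0]], 'wrist_force': [-0.303, -1.134, 0.082], 'moment': [0.01, -0.017, -0.025], 'gripper_width': 1.005} 0.0187
top {'intrinsics': [[468.8373, 0.0, 324.52], [0.0, 468.8373, 197.9178], [0.0, 0.0, 1.0]], 'eye': [0.3626, -0.0202, 1.1887], 'attitude': [[-0.0094, -0.9943, 0.1065], [-0.9998, 0.0109, 0.0137], [-0.0148, -0.1063, -0.9942]]}
side {'intrinsics': [[382.5102, 0.0, 321.1865], [0.0, 382.5102, 201.9951], [0.0, 0.0, 1.0]], 'eye': [0.0754, -0.7039, 0.6142], 'attitude': [[0.8778, -0.2652, 0.3989], [-0.479, -0.4718, 0.7402], [-0.0081, -0.8409, -0.5412]]}
```

View pics/top0.png

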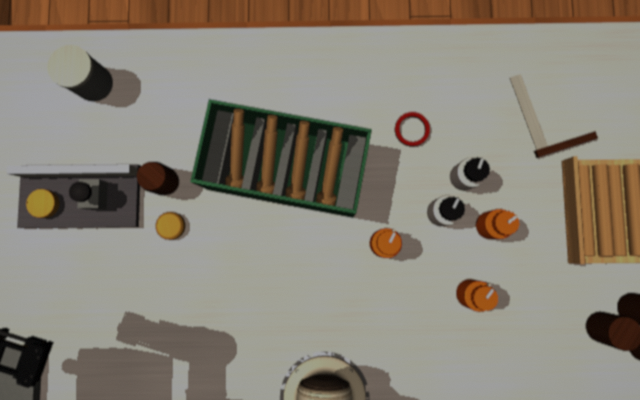

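View pics/side0.png

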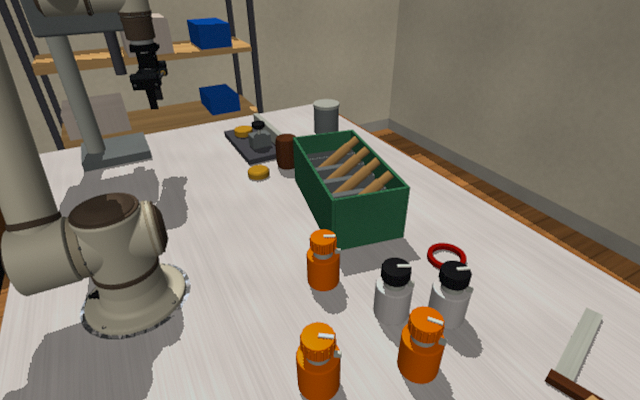

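The top view shows four handles in the bin, which spans about (194,101)-(371,214). The two grey pots with black caps are at about (474,172) and (450,209). The ring is at (412,129), and the head and bronze cap are near (157,178) and (170,225). Next I'll enlarge the regions I need.

```bash
cat > h.py <<'E'
import numpy as np,cv2
from station import r
def cal(n):
    c=r.get_calibration(n); return np.array(c["intrinsics"]),np.array(c["eye"]),np.array(c["attitude"])
def w(n,u,v,z):
    "pixel -> world at height z"
    K,e,R=cal(n); d=R@np.linalg.solve(K,[u,v,1.]); return e+d*(z-e[2])/d[2]
def p(n,X):
    K,e,R=cal(n); q=K@(R.T@(np.asarray(X,float)-e)); return q[:2]/q[2]
E
python3 - <<'E'
from h import *
i=cv2.imread("pics/top0.png")
a=cv2.resize(i[90:225,185:385],None,fx=4,fy=4,interpolation=cv2.INTER_CUBIC)[:,:]
cv2.imwrite("pics/binc.png",np.clip(a*1.6,0,255))
b=cv2.resize(i[140:260,415:535],None,fx=5,fy=5,interpolation=cv2.INTER_CUBIC)
cv2.imwrite("pics/potc.png",np.clip(b*1.3,0,255))
hsv=cv2.cvtColor(i,cv2.COLOR_BGR2HSV)
m=cv2.inRange(hsv,(45,80,20),(90,255,255)); 
cs=max(cv2.findContours(m,0,1)[0],key=cv2.contourArea)
box=cv2.boxPoints(cv2.minAreaRect(cs)); print(box)
W=[w("top",*q,.15) for q in box]
for q in W: print(q.round(4))
print([np.linalg.norm(W[k]-W[k-1]).round(4) for k in range(4)])
for u,v in[(475,171),(451,209),(497,223)]: print(w("top",u,v,.124).round(4))
E
```

```text
[[189.91444 184.71101]
 [206.32826  98.35993]
 [370.9425  129.65025]
 [354.5287  216.00134]]
[0.507 0.296 0.15 ]
[0.706  0.2625 0.15  ]
[ 0.6279 -0.1123  0.15  ]
[ 0.4328 -0.072   0.15  ]
[np.float64(0.3755), np.float64(0.2018), np.float64(0.3829), np.float64(0.1992)]
[ 0.5348 -0.3503  0.124 ]
[ 0.4482 -0.2923  0.124 ]
[ 0.4154 -0.3946  0.124 ][ WARN:0@0.683] global loadsave.cpp:1063 imwrite_ Unsupported depth image for selected encoder is fallbacked to CV_8U.
```

View pics/binc.png

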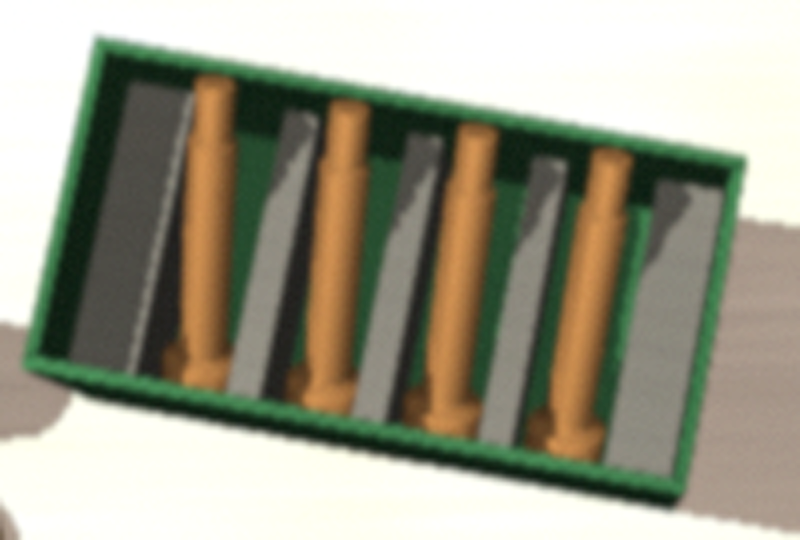

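View pics/potc.png

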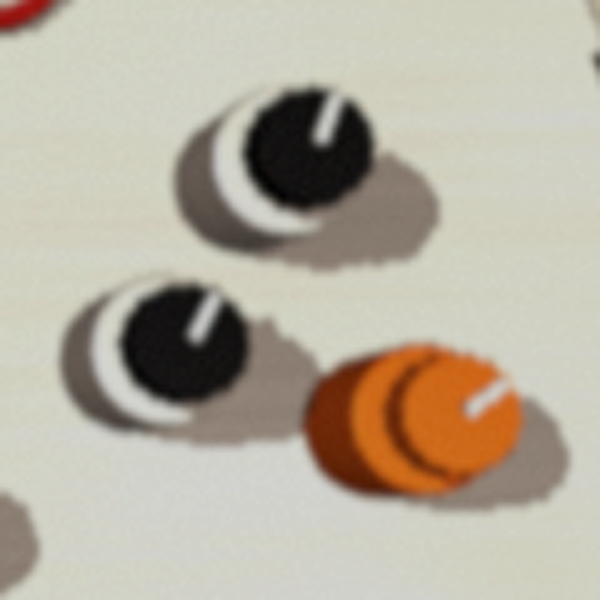

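```bash
python3 - <<'E'
from h import *
from scipy.optimize import least_squares
px=np.array([[210,99.5],[371.2,129.5],[356.2,212.5],[191.2,182]])
L=np.array([[.098,.19,.15],[.098,-.19,.15],[-.098,-.19,.15],[-.098,.19,.15]])
def T(q,X): c,s=np.cos(q[2]),np.sin(q[2]); return X@np.array([[c,-s,0],[s,c,0],[0,0,1]]).T+[q[0],q[1],0]
s=least_squares(lambda q:(np.array([p("top",x) for x in T(q,L)])-px).ravel(),[.57,.09,.17]); q=s.x
print("bin",q.round(4),np.degrees(q[2]).round(2),"res",s.fun.round(1))
tops=np.array([[217,88],[348,111],[478,136],[613,160]])/4+[185,90]  # tenon end top centre
butt=np.array([[205,375],[328,398],[450,418],[578,440]])/4+[185,90]
inv=lambda X:np.array([[np.cos(q[2]),np.sin(q[2])],[-np.sin(q[2]),np.cos(q[2])]])@(X[:2]-q[:2])
for k in range(4): print("handle",inv(w("top",*tops[k],.155)).round(3))
for y in(.114,.038,-.038,-.114): print(y,[T(q,np.array([[x,y,z]]))[0].round(4).tolist() for x,z in((.0515,.126),(-.065,.168))])
for u,v in[(477,169.6),(451.8,208.6),(497+.5,222)]: print("cap",w("top",u,v,.124).round(4))
E
```

```text
bin [ 0.5714  0.0897 -0.1981] -11.35 res [-1.1 -0.7  1.3 -0.8  0.7  1.2 -0.9  0.2]
handle [0.079 0.114]
handle [0.08  0.038]
handle [ 0.079 -0.037]
handle [ 0.079 -0.115]
0.114 [[0.6443, 0.1913, 0.126], [0.5301, 0.2143, 0.168]]
0.038 [[0.6294, 0.1168, 0.126], [0.5152, 0.1397, 0.168]]
-0.038 [[0.6144, 0.0423, 0.126], [0.5002, 0.0652, 0.168]]
-0.114 [[0.5995, -0.0322, 0.126], [0.4853, -0.0093, 0.168]]
cap [ 0.538 -0.355  0.124]
cap [ 0.4491 -0.2942  0.124 ]
cap [ 0.4177 -0.3958  0.124 ]
```

Call:
drive_tool:
  commands: [0.6,0,0,0.12,0.02,0.6,0,0,0.19,0.066,0.6,0.75,-0.6,0.19,0.066,0.6,0.75,-0.6,0.19,0.066,0.6,0.75,-0.6,0.19,0.066,0.6,0.75,-0.6,0.19,0.066,0.6,0.75,-0.6,0.19,0.066,0.6,0.75,-0.6,0.19,0.066,0.6,0.75,-0.6,0.19,0.066,0.6,0.75,-0.6,0.19,0.066,0.6,0.75,-0.6,0.19,0.066,0.6,0.75,-0.6,0.19,0.066]

```text
time_s: 1.3
tcp_pos: [0.483, 0.3569, 0.2588]
ee_rot: [[-0.198, -0.98, -0.001], [-0.98, 0.198, -0.001], [0.001, 0.001, -1.0]]
wrist_force: [-0.6, 0.4, -0.0]
gripper_width: 0.603
```

Call:
drive_tool:
  commands: [0.6,0.41,-0.42,0,0,0.6,0.41,-0.42,0,0,0.6,0.41,-0.42,0,0,0.6,0.41,-0.42,0,0,0.6,0.41,-0.42,0,0,0.6,0.41,-0.42,-0.1,0,0.6,0.41,-0.42,-0.2,0,0.6,0.41,-0.42,-0.28,0,0.6,0.41,-0.42,-0.34,0,0.6,0.41,-0.42,-0.37,0,0.6,0.41,-0.42,-0.37,0]

```text
time_s: 2.4
tcp_pos: [0.6453, 0.1904, 0.1096]
ee_rot: [[-0.195, -0.981, -0.004], [-0.981, 0.195, -0.002], [0.002, 0.003, -1.0]]
wrist_force: [0.5, -0.7, 0.5]
gripper_width: 0.604
```

```bash
python3 - <<'E'
from h import *
a=r.capture("top"); b=r.capture("side")
print(r.sense()["tcp_pos"],r.sense()["wrist_force"])
o=np.vstack([cv2.resize(a[70:240,170:390],(640,495),interpolation=2),])
s=cv2.resize(b[60:260,250:450],(495,495),interpolation=2)
o=cv2.resize(np.hstack([o,s]),(800,349))
cv2.imwrite("pics/g1.png",np.clip(o*1.5,0,255).astype(np.uint8))
E
```

```text
[0.64737551 0.190717   0.11284749] [-0.41395252 -0.77319125  1.36054202]
```

View pics/g1.png

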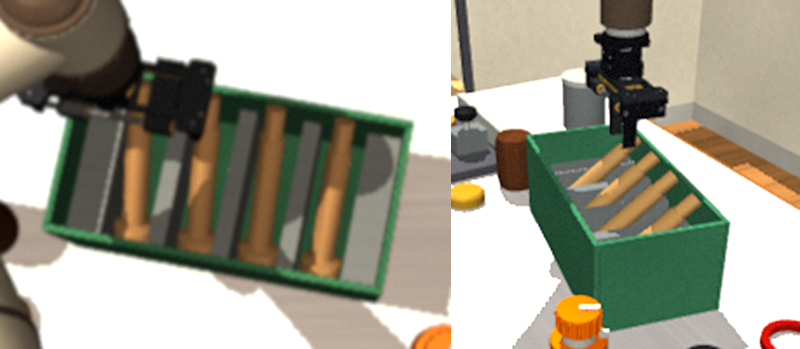

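The gripper straddles the first handle (the +y lane), with clearance to the partitions and the wall. I'll close on it.

Call:
drive_tool:
  commands: [0.2,0,0,0,0,0.2,0,0,0,0,0.2,0,0,0,0,0.2,0,0,0,0,0.2,-0.025,0.005,0.026,0,0.2,-0.0485,0.01,0.052,0,0.2,-0.0485,0.01,0.052,0]

```text
time_s: 3.2
tcp_pos: [0.6275, 0.1946, 0.1356]
ee_rot: [[-0.195, -0.981, 0.004], [-0.981, 0.195, 0.002], [-0.003, -0.004, -1.0]]
wrist_force: [1.4, -0.8, 0.2]
gripper_width: 0.205
```

```bash
cat >> h.py <<'E'
def snap(f,t=(70,240,170,390),s=(60,260,250,450)):
    a=r.capture("top")[t[0]:t[1],t[2]:t[3]]; b=r.capture("side")[s[0]:s[1],s[2]:s[3]]
    g=lambda i:cv2.resize(i,(int(i.shape[1]*340/i.shape[0]),340),interpolation=2)
    o=np.hstack([g(a),g(b)]); k=min(1,800/o.shape[1])
    cv2.imwrite(f,np.clip(cv2.resize(o,None,fx=k,fy=k)*1.5,0,255).astype(np.uint8))
E
python3 -c "
from h import *
snap('pics/g2.png')"
```

```text
(no output)
```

View pics/g2.png

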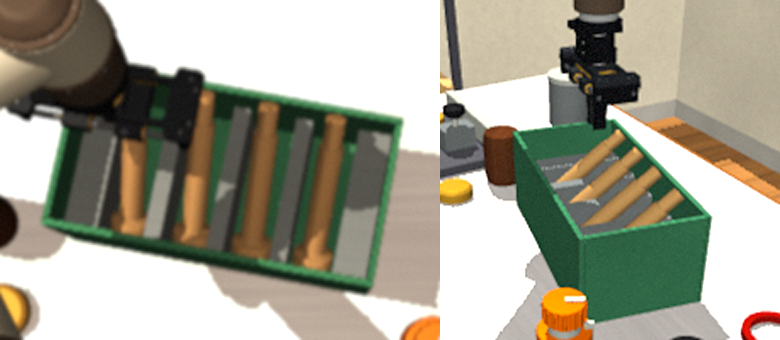

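Width 0.205 means the fingers shut without the shaft (0.33) between them. I'll reopen, go back slightly lower, close, and read the width before moving.

Call:
drive_tool:
  commands: [0.6,0,0,0.03,0,0.6,0,0,0.03,0,0.6,0,0,0.03,0,0.6,0.04,-0.008,0,0,0.6,0.04,-0.008,-0.03,0,0.6,0.04,-0.008,-0.06,0,0.6,0.04,-0.008,-0.065,0,0.2,0.04,-0.008,-0.065,0,0.2,0.04,-0.008,-0.065,0,0.2,0.04,-0.008,-0.065,0,0.2,0.04,-0.008,-0.065,0,0.2,0.04,-0.008,-0.065,0]

```text
time_s: 4.5
tcp_pos: [0.6435, 0.1906, 0.1068]
ee_rot: [[-0.196, -0.981, 0.001], [-0.981, 0.196, 0.0], [-0.001, -0.001, -1.0]]
wrist_force: [-0.1, 0.0, -0.8]
gripper_width: 0.245
```

```bash
python3 -c "
from h import *
snap('pics/g3.png',s=(70,190,280,420))
s=r.sense();print(s['gripper_width'],s['wrist_force'],s['tcp_pos'])"
```

```text
0.21919771442886826 [-0.37335627 -0.13928708 -0.58716076] [0.64341671 0.19051018 0.10659821]
```

View pics/g3.png

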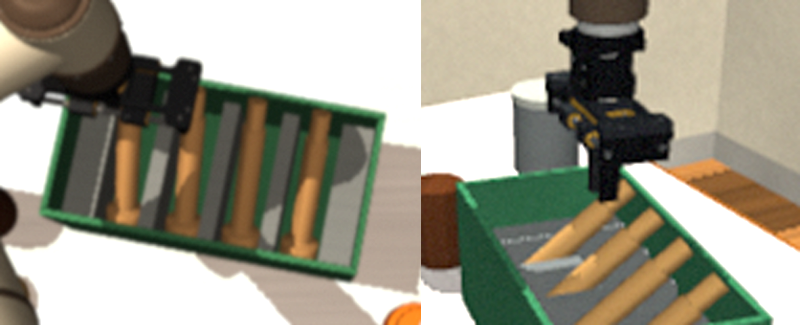

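```bash
python3 - <<'E'
from h import *
b=r.capture("side"); t=r.capture("top"); s=r.sense(); tp=s["tcp_pos"]; print(s["gripper_width"],tp.round(4))
q=(.5714,.0897,-.1981); c,sn=np.cos(q[2]),np.sin(q[2])
B=lambda x,y,z:np.array([q[0]+c*x-sn*y,q[1]+sn*x+c*y,z])
pts=[(tp,(0,0,255)),(tp+[0,0,.0187],(0,255,255))]
a=np.radians(52)
for y in(.114,.038): 
  for k in(0,100,165,200): pts.append((B(-.0746+k/1e3*np.sin(a),y,.0277+k/1e3*np.cos(a)),(255,0,0)))
def mk(n,im,x0,y0,wd,ht,f):
    o=cv2.resize(np.clip(im[y0:y0+ht,x0:x0+wd]*1.5,0,255).astype(np.uint8),None,fx=f,fy=f,interpolation=2)
    for X,col in pts:
        u=(p(n,X)+.5-[x0,y0])*f; cv2.circle(o,(int(u[0]),int(u[1])),3,col,-1)
    return o
o=np.hstack([mk("side",b,285,95,100,120,5),mk("top",t,195,75,60,120,5)]); cv2.imwrite("pics/g4.png",o); print(o.shape)
E
```

```text
0.20343489200034348 [0.6434 0.1905 0.1064]
(600, 800, 3)
```

View pics/g4.png

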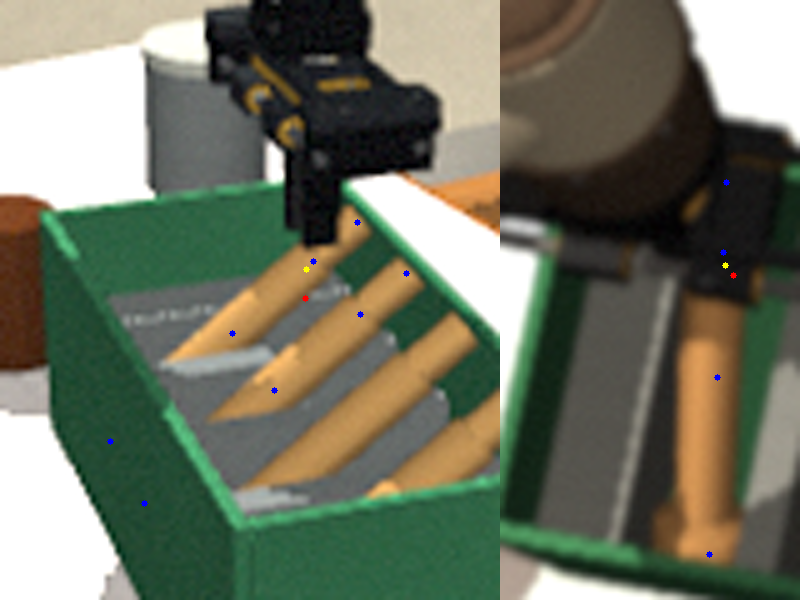

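Marker check: in the side crop the fingertip is at about (320,245), but the reported TCP projects to (305,298), so the real tips look roughly 20 mm higher. I'll check that against the first side picture, where the tip was at about (155,107).

```bash
python3 - <<'E'
from h import *
tp=np.array([.183,.598,.184]); x=np.array([-.293,-.956,0])
for o in(-.0435,0,.0435): print([p("side",tp+x*o+[0,0,d]).round(1).tolist() for d in(0,.01,.02,.04)])
tp=np.array([.6434,.1905,.1064]); x=np.array([-.196,-.981,0])
for o in(-.01,.01,.025): print([((p("side",tp+x*o+[0,0,d])-[285,95])*5).round(0).tolist() for d in(0,.01,.02,.03,.04)])
i=cv2.imread("pics/side0.png")[60:130,110:190]
cv2.imwrite("pics/tip0.png",cv2.resize(np.clip(i*1.4,0,255).astype(np.uint8),None,fx=7,fy=7,interpolation=2))
E
```

```text
[[160.9, 110.8], [160.2, 107.9], [159.5, 104.9], [158.1, 99.0]]
[[159.0, 115.2], [158.2, 112.3], [157.5, 109.2], [156.0, 103.1]]
[[156.9, 120.0], [156.1, 116.9], [155.4, 113.8], [153.8, 107.6]]
[[297.0, 289.0], [298.0, 274.0], [298.0, 259.0], [299.0, 244.0], [299.0, 228.0]]
[[309.0, 302.0], [309.0, 287.0], [310.0, 272.0], [310.0, 257.0], [311.0, 241.0]]
[[318.0, 313.0], [318.0, 298.0], [319.0, 282.0], [319.0, 267.0], [320.0, 251.0]]
```

View pics/tip0.png

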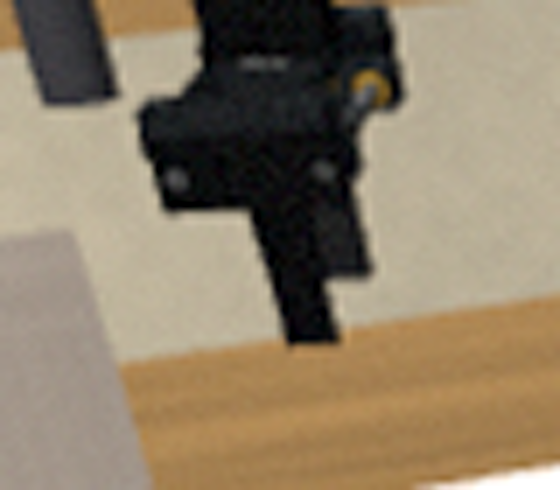

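The first picture agrees: the true fingertips sit about 38 mm above the reported TCP, with no lateral offset. I'll open, lower about 36 mm and close.

Call:
drive_tool:
  commands: [0.62,0,0,0,0,0.62,0,0,0,0,0.62,0,0,0,0,0.62,0,0,0,0,0.62,0,0,0,0,0.62,0.006,0,-0.03,0,0.62,0.006,0,-0.05,0,0.62,0.006,0,-0.07,0,0.62,0.006,0,-0.085,0,0.62,0.006,0,-0.085,0]

```text
time_s: 5.7
tcp_pos: [0.6449, 0.1901, 0.0707]
ee_rot: [[-0.197, -0.98, -0.003], [-0.98, 0.197, -0.001], [0.002, 0.002, -1.0]]
wrist_force: [-0.2, 0.4, -0.1]
gripper_width: 0.62
```

Call:
drive_tool:
  commands: [0.2,0,0,0,0,0.2,0,0,0,0,0.2,0,0,0,0,0.2,0,0,0,0,0.2,0,0,0,0,0.2,0,0,0,0,0.2,0,0,0,0]

```text
time_s: 6.4
tcp_pos: [0.6459, 0.1903, 0.0726]
ee_rot: [[-0.196, -0.981, 0.0], [-0.981, 0.196, -0.0], [0.0, -0.0, -1.0]]
wrist_force: [0.6, -0.9, 0.7]
gripper_width: 0.321
```

Call:
drive_tool:
  commands: [0.2,-0.0245,0.005,0.027,0,0.2,-0.0485,0.0097,0.052,0,0.2,-0.0735,0.0147,0.069,0,0.2,-0.0993,0.02,0.0835,0,0.2,-0.128,0.0257,0.095,0,0.2,-0.157,0.0316,0.1035,0,0.2,-0.189,0.038,0.109,0,0.2,-0.2216,0.0445,0.111,0,0.2,-0.255,0.051,0.11,0,0.2,-0.275,0.055,0.108,0,0.2,-0.28,0.056,0.107,0,0.2,-0.28,0.056,0.107,0]

```text
time_s: 7.6
tcp_pos: [0.533, 0.2128, 0.1148]
ee_rot: [[-0.196, -0.981, -0.001], [-0.981, 0.196, -0.001], [0.001, 0.001, -1.0]]
wrist_force: [0.8, -0.8, -1.0]
gripper_width: 0.327
```

```bash
python3 -c "
from h import *
snap('pics/g5.png',s=(70,220,270,420))
s=r.sense();print(s['gripper_width'],s['wrist_force'],s['tcp_pos'])"
```

```text
0.3215376277312015 [ 1.47013752 -0.00958851 -1.42391324] [0.53347189 0.21262775 0.11459761]
```

View pics/g5.png

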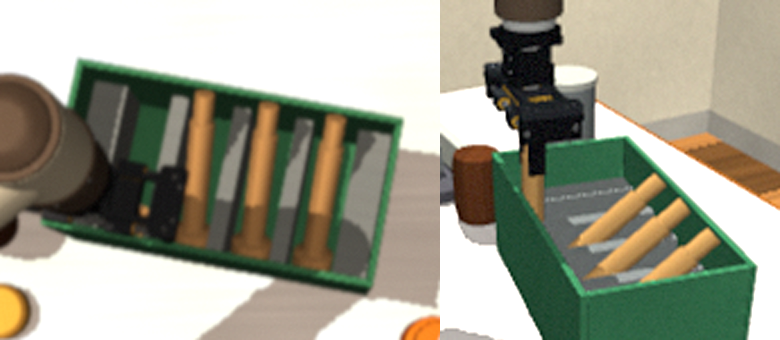

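Handle 1 is upright between the fingers, next to the -x wall. I'll release it and lift clear.

Call:
drive_tool:
  commands: [0.62,0,0,0,0,0.62,0,0,0,0,0.62,0,0,0,0,0.62,0,0,0,0,0.62,0,0,0.05,0,0.62,0,0,0.12,0,0.62,0,0,0.22,0,0.62,0,0,0.25,0,0.62,0.12,-0.12,0.25,0,0.62,0.24,-0.24,0.25,0,0.62,0.2425,-0.2413,0.25,0,0.62,0.2425,-0.2413,0.25,0]

```text
time_s: 8.9
tcp_pos: [0.6327, 0.1132, 0.2136]
ee_rot: [[-0.201, -0.979, -0.001], [-0.979, 0.201, -0.001], [0.001, 0.001, -1.0]]
wrist_force: [-0.2, -0.0, -0.9]
gripper_width: 0.619
```

```bash
python3 -c "
from h import *
snap('pics/g6.png',s=(70,220,270,420))
s=r.sense();print(s['gripper_width'],s['wrist_force'],s['tcp_pos'])"
```

```text
0.6233156030854293 [-0.02297391 -0.1479339  -0.73567136] [0.63058449 0.11563712 0.21410178]
```

View pics/g6.png

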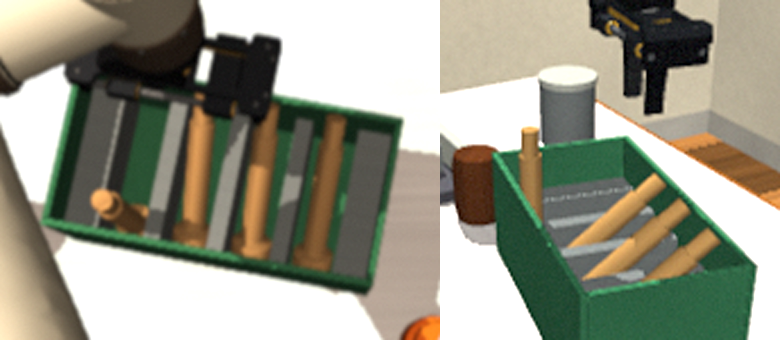

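Handle 1 stands on its own. The gripper is now over handle 2.

Call:
drive_tool:
  commands: [0.62,0,0,-0.12,0,0.62,0,0,-0.22,0,0.62,0,0,-0.29,0,0.62,0,0,-0.335,0,0.62,0,0,-0.3575,0,0.2,0,0,-0.3575,0,0.2,0,0,-0.3575,0,0.2,0,0,-0.3575,0,0.2,0,0,-0.3575,0,0.2,0,0,-0.3575,0,0.2,0,0,-0.3575,0]

```text
time_s: 10.1
tcp_pos: [0.6315, 0.1165, 0.0731]
ee_rot: [[-0.197, -0.98, 0.002], [-0.98, 0.197, 0.001], [-0.001, -0.002, -1.0]]
wrist_force: [-0.3, 0.4, 2.3]
gripper_width: 0.321
```

Call:
drive_tool:
  commands: [0.2,-0.0245,0.005,0.027,0,0.2,-0.0485,0.0097,0.052,0,0.2,-0.0735,0.0147,0.069,0,0.2,-0.0993,0.02,0.0835,0,0.2,-0.128,0.0257,0.095,0,0.2,-0.157,0.0316,0.1035,0,0.2,-0.189,0.038,0.109,0,0.2,-0.2216,0.0445,0.111,0,0.2,-0.255,0.051,0.11,0,0.2,-0.275,0.055,0.108,0,0.2,-0.28,0.056,0.107,0,0.2,-0.28,0.056,0.107,0]

```text
time_s: 11.3
tcp_pos: [0.5178, 0.1386, 0.1145]
ee_rot: [[-0.196, -0.981, -0.002], [-0.981, 0.196, -0.001], [0.001, 0.002, -1.0]]
wrist_force: [0.6, -1.1, -2.7]
gripper_width: 0.329
```

Call:
drive_tool:
  commands: [0.62,0,0,0,0,0.62,0,0,0,0,0.62,0,0,0,0,0.62,0,0,0,0,0.62,0,0,0.05,0,0.62,0,0,0.12,0,0.62,0,0,0.22,0,0.62,0,0,0.25,0,0.62,0.12,-0.12,0.25,0,0.62,0.24,-0.24,0.25,0,0.62,0.2425,-0.2413,0.25,0,0.62,0.2425,-0.2413,0.25,0]

```text
time_s: 12.5
tcp_pos: [0.6176, 0.0392, 0.2132]
ee_rot: [[-0.201, -0.98, -0.002], [-0.98, 0.201, -0.001], [0.001, 0.002, -1.0]]
wrist_force: [-0.5, -0.1, -0.5]
gripper_width: 0.624
```

```bash
python3 -c "
from h import *
snap('pics/g7.png',s=(70,220,270,420))
s=r.sense();print(s['gripper_width'],s['wrist_force'],s['tcp_pos'])"
```

```text
0.6181711655224168 [ 0.33170072 -0.02247591  0.53562072] [0.61548489 0.04154973 0.2137484 ]
```

View pics/g7.png

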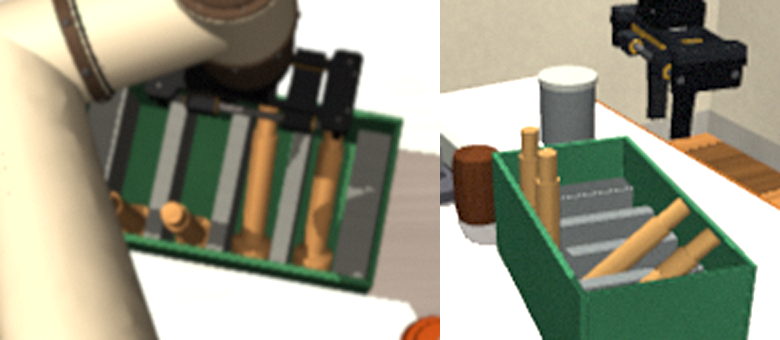

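Two handles stand. Handle 3 next.

Call:
drive_tool:
  commands: [0.62,0,0,-0.12,0,0.62,0,0,-0.22,0,0.62,0,0,-0.29,0,0.62,0,0,-0.335,0,0.62,0,0,-0.3575,0,0.2,0,0,-0.3575,0,0.2,0,0,-0.3575,0,0.2,0,0,-0.3575,0,0.2,0,0,-0.3575,0,0.2,0,0,-0.3575,0,0.2,0,0,-0.3575,0]

```text
time_s: 13.7
tcp_pos: [0.6165, 0.0424, 0.0729]
ee_rot: [[-0.196, -0.981, 0.002], [-0.981, 0.196, 0.0], [-0.001, -0.002, -1.0]]
wrist_force: [-0.2, -0.5, 2.3]
gripper_width: 0.326
```

Call:
drive_tool:
  commands: [0.2,-0.0245,0.005,0.027,0,0.2,-0.0485,0.0097,0.052,0,0.2,-0.0735,0.0147,0.069,0,0.2,-0.0993,0.02,0.0835,0,0.2,-0.128,0.0257,0.095,0,0.2,-0.157,0.0316,0.1035,0,0.2,-0.189,0.038,0.109,0,0.2,-0.2216,0.0445,0.111,0,0.2,-0.255,0.051,0.11,0,0.2,-0.275,0.055,0.108,0,0.2,-0.28,0.056,0.107,0,0.2,-0.28,0.056,0.107,0]

```text
time_s: 14.9
tcp_pos: [0.5028, 0.0645, 0.1143]
ee_rot: [[-0.196, -0.981, -0.002], [-0.981, 0.196, -0.001], [0.001, 0.001, -1.0]]
wrist_force: [0.8, -1.5, -1.1]
gripper_width: 0.323
```

Call:
drive_tool:
  commands: [0.62,0,0,0,0,0.62,0,0,0,0,0.62,0,0,0,0,0.62,0,0,0,0,0.62,0,0,0.05,0,0.62,0,0,0.12,0,0.62,0,0,0.22,0,0.62,0,0,0.25,0,0.62,0.12,-0.12,0.25,0,0.62,0.24,-0.24,0.25,0,0.62,0.2425,-0.2413,0.25,0,0.62,0.2425,-0.2413,0.25,0]

```text
time_s: 16.1
tcp_pos: [0.6027, -0.0347, 0.2128]
ee_rot: [[-0.201, -0.98, -0.002], [-0.98, 0.201, -0.001], [0.001, 0.002, -1.0]]
wrist_force: [-0.1, 0.3, -0.1]
gripper_width: 0.622
```

Call:
drive_tool:
  commands: [0.62,0,0,-0.12,0,0.62,0,0,-0.22,0,0.62,0,0,-0.29,0,0.62,0,0,-0.335,0,0.62,0,0,-0.3575,0,0.2,0,0,-0.3575,0,0.2,0,0,-0.3575,0,0.2,0,0,-0.3575,0,0.2,0,0,-0.3575,0,0.2,0,0,-0.3575,0,0.2,0,0,-0.3575,0]

```text
time_s: 17.2
tcp_pos: [0.6015, -0.0319, 0.0727]
ee_rot: [[-0.196, -0.981, 0.002], [-0.981, 0.196, 0.0], [-0.001, -0.002, -1.0]]
wrist_force: [-0.4, -0.3, 2.1]
gripper_width: 0.325
```

Call:
drive_tool:
  commands: [0.2,-0.0245,0.005,0.027,0,0.2,-0.0485,0.0097,0.052,0,0.2,-0.0735,0.0147,0.069,0,0.2,-0.0993,0.02,0.0835,0,0.2,-0.128,0.0257,0.095,0,0.2,-0.157,0.0316,0.1035,0,0.2,-0.189,0.038,0.109,0,0.2,-0.2216,0.0445,0.111,0,0.2,-0.255,0.051,0.11,0,0.2,-0.275,0.055,0.108,0,0.2,-0.28,0.056,0.107,0,0.2,-0.28,0.056,0.107,0]

```text
time_s: 18.4
tcp_pos: [0.4878, -0.0096, 0.1141]
ee_rot: [[-0.196, -0.981, -0.002], [-0.981, 0.196, -0.0], [0.001, 0.002, -1.0]]
wrist_force: [1.3, -0.7, -2.5]
gripper_width: 0.322
```

Call:
drive_tool:
  commands: [0.62,0,0,0,0,0.62,0,0,0,0,0.62,0,0,0,0,0.62,0,0,0,0,0.62,0,0,0.05,0,0.62,0,0,0.12,0,0.62,0,0,0.22,0,0.95,0,0,0.25,0,0.95,0,-0.12,0.25,0,0.95,0,-0.24,0.25,0,0.95,0,-0.36,0.25,0,0.95,0,-0.48,0.25,0]

```text
time_s: 19.6
tcp_pos: [0.4883, -0.2031, 0.2144]
ee_rot: [[-0.196, -0.981, -0.0], [-0.981, 0.196, 0.0], [-0.0, 0.0, -1.0]]
wrist_force: [-0.1, 0.8, -0.2]
gripper_width: 0.927
```

```bash
python3 -c "
from h import *
snap('pics/g8.png',t=(70,250,170,530),s=(70,220,270,420))
s=r.sense();print(s['gripper_width'],s['wrist_force'],s['tcp_pos'],s['joints'])"
```

```text
0.9455026157151201 [ 0.40506877  0.26047904 -0.46731385] [ 0.48786776 -0.20589484  0.21364444] [-5.29362127e+00  1.15474045e+01 -1.00205467e+01  3.67443912e-02
 -6.85319446e+01  8.35581227e+01]
```

View pics/g8.png

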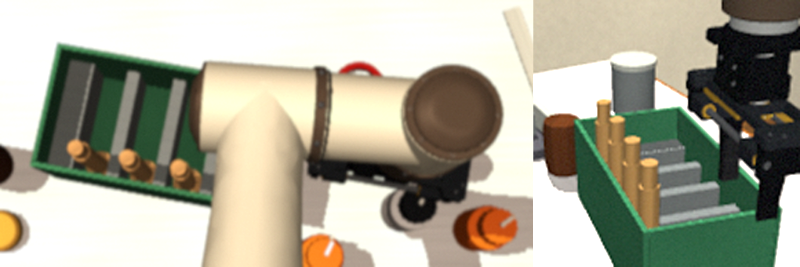

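All four handles stand upright, in the top and side views. Next I'll refine the cap centres numerically from the first pictures.

```bash
python3 - <<'E'
from h import *
i=cv2.imread("pics/top0.png"); j=cv2.imread("pics/side0.png")
def find(im,n,seeds,z):
    m=(im.max(2)<45).astype(np.uint8)
    k,l,st,ct=cv2.connectedComponentsWithStats(m)
    for u,v in seeds:
        b=min((q for q in range(1,k) if st[q,4]>60),key=lambda q:np.hypot(*(ct[q]-[u,v])))
        c=max(cv2.findContours((l==b).astype(np.uint8),0,1)[0],key=cv2.contourArea)
        e=cv2.minAreaRect(cv2.convexHull(c)); print(n,st[b].tolist(),np.round(e[0],1),np.round(e[1],1),w(n,*e[0],z).round(4))
find(i,"top",[(477,169.6),(451.8,208.6)],.117)
find(j,"side",[(456,273),(397,272)],.112)
# predicted cap centre in side for top estimates
for c in[(.538,-.355,.112),(.449,-.294,.112)]: print(p("side",c).round(1))
E
```

```text
top [464, 159, 25, 23, 388] [476.3 169.8] [22.6 23.3] [ 0.5388 -0.3555  0.117 ]
top [440, 198, 24, 22, 378] [451.5 208.5] [21. 23.] [ 0.4499 -0.2953  0.117 ]
side [439, 261, 32, 30, 679] [454.3 275.2] [30.8 27.9] [ 0.5411 -0.3597  0.112 ]
side [381, 258, 30, 29, 635] [395.5 272. ] [28. 29.] [ 0.4509 -0.2996  0.112 ]
[451.3 274.2]
[392.8 270.5]
```

Call:
drive_tool:
  commands: [0.95,-0.05,-0.1,0,-0.09,0.95,-0.097,-0.2,0,-0.18,0.95,-0.097,-0.22,0,-0.28,0.95,-0.097,-0.22,0,-0.38,0.95,-0.097,-0.22,0,-0.48,0.95,-0.097,-0.22,0,-0.58,0.95,-0.097,-0.22,0,-0.68,0.95,-0.097,-0.22,0,-0.78,0.95,-0.097,-0.22,0,-0.88,0.95,-0.097,-0.22,0,-0.98,0.95,-0.097,-0.22,0,-1,0.95,-0.097,-0.22,0,-1]

```text
time_s: 20.9
tcp_pos: [0.4499, -0.2891, 0.2143]
ee_rot: [[-0.992, 0.124, -0.0], [0.124, 0.992, 0.0], [0.0, 0.0, -1.0]]
wrist_force: [-0.1, -0.1, 0.3]
gripper_width: 0.949
```

Call:
drive_tool:
  commands: [0.95,0,0,0,-0.1,0.95,0,0,0,-0.2,0.95,0,0,0,-0.3,0.95,0,0,0,-0.4,0.95,0,0,0,-0.5,0.95,0,0,0,-0.6,0.95,0,0,0,-0.7,0.95,0,0,0,-0.8,0.95,0,0,0,-0.9,0.95,0,0,0,-1,0.95,0,0,0,-1,0.95,0,0,0,-1]

```text
time_s: 22.1
tcp_pos: [0.45, -0.2894, 0.2145]
ee_rot: [[0.052, 0.999, -0.0], [0.999, -0.052, 0.0], [0.0, -0.0, -1.0]]
wrist_force: [-0.5, 0.0, 1.0]
gripper_width: 0.952
```

Call:
drive_tool:
  commands: [0.95,0,-0.0175,-0.1,0,0.95,0,-0.0175,-0.2,0,0.95,0,-0.0175,-0.3,0,0.95,0,-0.0175,-0.36,0,0.95,0,-0.0175,-0.392,0,0.3,0,-0.0175,-0.392,0,0.3,0,-0.0175,-0.392,0,0.3,0,-0.0175,-0.392,0,0.3,0,-0.0175,-0.392,0,0.3,0,-0.0175,-0.392,0,0.3,0,-0.0175,-0.392,0,0.3,0,-0.0175,-0.392,0]

```text
time_s: 23.3
tcp_pos: [0.4507, -0.298, 0.059]
ee_rot: [[0.056, 0.998, 0.002], [0.998, -0.056, -0.003], [-0.002, 0.002, -1.0]]
wrist_force: [-0.7, -4.7, 0.8]
gripper_width: 0.617
```

```bash
python3 -c "
from h import *
s=r.sense();print(s['gripper_width'],s['wrist_force'],s['moment'],s['tcp_pos'],s['joints'])"
```

```text
0.6167060569911917 [-0.68288154 -4.73405947  0.80893238] [-1.40098875  0.02672785 -0.00901135] [ 0.45067823 -0.29803378  0.05904277] [-16.20566317  21.01378086 -21.2561552    0.13802404 -47.56512998
 -77.0742749 ]
```

Call:
drive_tool:
  commands: [0.3,0,-0.004,0,0.1,0.3,0,-0.004,0.001,0.2,0.3,0,-0.004,0.001,0.3,0.3,0,-0.004,0.002,0.4,0.3,0,-0.004,0.002,0.5,0.3,0,-0.004,0.003,0.6,0.3,0,-0.004,0.003,0.7,0.3,0,-0.004,0.004,0.8,0.3,0,-0.004,0.004,0.9,0.3,0,-0.004,0.0045,1,0.3,0,-0.004,0.0045,1]

```text
time_s: 24.4
tcp_pos: [0.4504, -0.298, 0.0608]
ee_rot: [[-0.992, 0.126, 0.001], [0.126, 0.992, -0.0], [-0.001, -0.0, -1.0]]
wrist_force: [-1.3, 2.3, 4.9]
gripper_width: 0.615
```

Call:
drive_tool:
  commands: [0.3,0,0,0,0.1,0.3,0,0,0.001,0.2,0.3,0,0,0.001,0.3,0.3,0,0,0.002,0.4,0.3,0,0,0.002,0.5,0.3,0,0,0.003,0.6,0.3,0,0,0.003,0.7,0.3,0,0,0.004,0.8,0.3,0,0,0.004,0.9,0.3,0,0,0.0045,1,0.3,0,0,0.0045,1]

```text
time_s: 25.5
tcp_pos: [0.4503, -0.2982, 0.0626]
ee_rot: [[-0.197, -0.98, 0.001], [-0.98, 0.197, -0.001], [0.0, -0.001, -1.0]]
wrist_force: [-0.8, 2.2, 4.9]
gripper_width: 0.61
```

Call:
drive_tool:
  commands: [0.3,0,0,0,0.08,0.3,0,0,0,0.16,0.3,0,0,0,0.23,0.3,0,0,0,0.23]

```text
time_s: 25.9
tcp_pos: [0.4513, -0.2982, 0.0624]
ee_rot: [[0.141, -0.99, 0.004], [-0.99, -0.141, -0.0], [0.001, -0.003, -1.0]]
wrist_force: [1.8, 3.6, 4.1]
gripper_width: 0.612
```

```bash
python3 -c "
from h import *
s=r.sense();print(s['gripper_width'],s['wrist_force'],s['moment'],s['tcp_pos'],s['joints'])"
```

```text
0.6118193806134696 [1.77506359 3.59845967 4.05209666] [ 0.82716601 -0.43677129 -0.70570573] [ 0.45129643 -0.298163    0.06240448] [-1.62954676e+01  2.08231231e+01 -2.08823592e+01 -5.44877180e-02
 -4.80936075e+01  1.14460293e+02]
```

The moment about z of -0.7 N·m means cap b is at its stop. I'll release it and go over the other pot, turning the wrist back.

Call:
drive_tool:
  commands: [0.95,0,0,0,0,0.95,0,0,0,0,0.95,0,0,0,0,0.95,0,0,0,0,0.95,0,0,0,0,0.95,0,0,0.1,0,0.95,0,0,0.2,0,0.95,0.1,-0.07,0.2,-0.1,0.95,0.2,-0.14,0.2,-0.2,0.95,0.225,-0.151,0.2,-0.3,0.95,0.225,-0.151,0.2,-0.4,0.95,0.225,-0.151,0.2,-0.45]

```text
time_s: 27.1
tcp_pos: [0.54, -0.3587, 0.1403]
ee_rot: [[-0.508, -0.861, -0.001], [-0.861, 0.508, 0.001], [0.0, 0.002, -1.0]]
wrist_force: [-0.5, -0.2, 0.2]
gripper_width: 0.948
```

Call:
drive_tool:
  commands: [0.95,0,0,0,-0.1,0.95,0,0,0,-0.2,0.95,0,0,0,-0.3,0.95,0,0,0,-0.4,0.95,0,0,0,-0.5,0.95,0,0,0,-0.6,0.95,0,0,0,-0.7,0.95,0,0,0,-0.8,0.95,0,0,0,-0.9,0.95,0,0,0,-1,0.95,0,0,0,-1]

```text
time_s: 28.2
tcp_pos: [0.5397, -0.3585, 0.141]
ee_rot: [[-0.897, 0.441, -0.001], [0.441, 0.897, 0.0], [0.001, -0.0, -1.0]]
wrist_force: [0.1, 0.1, -0.3]
gripper_width: 0.951
```

Call:
drive_tool:
  commands: [0.95,0,0,0,-0.1,0.95,0,0,0,-0.2,0.95,0,0,0,-0.3,0.95,0,0,0,-0.4,0.95,0,0,0,-0.5,0.95,0,0,0,-0.6,0.95,0,0,0,-0.7,0.95,0,0,0,-0.7]

```text
time_s: 29.0
tcp_pos: [0.5399, -0.3585, 0.1412]
ee_rot: [[-0.067, 0.998, -0.0], [0.998, 0.067, 0.0], [0.0, -0.0, -1.0]]
wrist_force: [0.6, -0.2, -0.4]
gripper_width: 0.95
```

```bash
python3 -c "
from h import *
s=r.sense();print(s['gripper_width'],s['wrist_force'],s['tcp_pos'],s['joints'])"
```

```text
0.9495565361154064 [ 0.56296707 -0.17319259 -0.41153833] [ 0.53985417 -0.3584754   0.14115408] [-1.93101909e+01  2.59875417e+01  4.61733158e-01 -2.17823938e-03
 -6.44952362e+01 -6.68634864e+01]
```

Down .083 m, then grip.

Call:
drive_tool:
  commands: [0.95,0,0,-0.1,0,0.95,0,0,-0.17,0,0.95,0,0,-0.206,0,0.95,0,0,-0.206,0,0.3,0,0,-0.206,0,0.3,0,0,-0.206,0,0.3,0,0,-0.206,0,0.3,0,0,-0.206,0,0.3,0,0,-0.206,0,0.3,0,0,-0.206,0,0.3,0,0,-0.206,0]

```text
time_s: 30.1
tcp_pos: [0.5404, -0.3589, 0.0598]
ee_rot: [[-0.064, 0.998, 0.001], [0.998, 0.064, -0.001], [-0.001, 0.001, -1.0]]
wrist_force: [0.2, -0.5, 3.9]
gripper_width: 0.614
```

Call:
drive_tool:
  commands: [0.3,0,0,0,0.1,0.3,0,0,0.001,0.2,0.3,0,0,0.001,0.3,0.3,0,0,0.002,0.4,0.3,0,0,0.002,0.5,0.3,0,0,0.003,0.6,0.3,0,0,0.003,0.7,0.3,0,0,0.004,0.8,0.3,0,0,0.004,0.9,0.3,0,0,0.0045,1,0.3,0,0,0.0045,1]

```text
time_s: 31.2
tcp_pos: [0.5406, -0.3591, 0.0616]
ee_rot: [[-1.0, 0.007, 0.001], [0.007, 1.0, -0.001], [-0.001, -0.001, -1.0]]
wrist_force: [0.2, -2.1, 4.0]
gripper_width: 0.616
```

Call:
drive_tool:
  commands: [0.3,0,0,0,0.1,0.3,0,0,0.001,0.2,0.3,0,0,0.001,0.3,0.3,0,0,0.002,0.4,0.3,0,0,0.002,0.5,0.3,0,0,0.003,0.6,0.3,0,0,0.003,0.7,0.3,0,0,0.004,0.8,0.3,0,0,0.004,0.9,0.3,0,0,0.0045,1,0.3,0,0,0.0045,1]

```text
time_s: 32.3
tcp_pos: [0.5393, -0.3587, 0.0629]
ee_rot: [[-0.084, -0.996, -0.001], [-0.996, 0.084, 0.0], [-0.0, 0.001, -1.0]]
wrist_force: [-2.1, -0.9, 4.3]
gripper_width: 0.612
```

Call:
drive_tool:
  commands: [0.3,0,0,0,0.08,0.3,0,0,0,0.16,0.3,0,0,0,0.23,0.3,0,0,0,0.23]

```text
time_s: 32.7
tcp_pos: [0.54, -0.3589, 0.0625]
ee_rot: [[0.257, -0.966, 0.001], [-0.966, -0.257, -0.0], [0.0, -0.001, -1.0]]
wrist_force: [0.6, -2.5, 2.2]
gripper_width: 0.616
```

```bash
python3 -c "
from h import *
s=r.sense();print(s['gripper_width'],s['wrist_force'],s['moment'],s['tcp_pos'],s['joints'])"
```

```text
0.6159243127844343 [ 0.60741986 -2.47744073  2.18036874] [-0.78176948  0.09560992 -0.83792677] [ 0.54002459 -0.35893711  0.06245481] [-1.93450547e+01  3.00167830e+01 -4.96280131e+00 -3.00365106e-03
 -5.49802068e+01  1.24260998e+02]
```

Call:
drive_tool:
  commands: [0.95,0,0,0,0,0.95,0,0,0,0,0.95,0,0,0,0,0.95,0,0,0,0,0.95,0,0,0,0,0.95,0,0,0.12,0,0.95,0,0,0.24,0,0.95,0,0,0.36,0,0.95,0,0,0.4,0,0.95,0,0,0.4,0]

```text
time_s: 33.7
tcp_pos: [0.5416, -0.3592, 0.2268]
ee_rot: [[0.264, -0.964, 0.007], [-0.964, -0.264, -0.003], [0.005, -0.006, -1.0]]
wrist_force: [-0.2, 0.1, -0.4]
gripper_width: 0.944
```

Call:
drive_tool:
  commands: [0.95,-0.65,-0.5,0,0,0.95,-0.65,-0.5,0,0,0.95,-0.65,-0.5,0,0,0.95,-0.65,-0.5,0,0,0.95,-0.65,-0.5,0,0,0.95,-0.65,-0.5,0,0,0.95,-0.65,-0.5,0,0,0.95,-0.65,-0.5,0,0,0.95,-0.65,-0.5,0,0,0.95,-0.65,-0.5,0,0]

```text
time_s: 34.7
tcp_pos: [0.2805, -0.5576, 0.2215]
ee_rot: [[0.265, -0.964, -0.001], [-0.964, -0.265, 0.002], [-0.002, 0.0, -1.0]]
wrist_force: [0.7, 0.4, -0.7]
gripper_width: 0.948
```

```bash
python3 -c "
from h import *
a=r.capture('top');b=r.capture('side')
g=lambda i:cv2.resize(i,(380,270),interpolation=2)
o=np.vstack([np.hstack([g(a[90:230,185:385]),g(a[140:240,415:555])]),np.hstack([g(b[100:250,270:480]),g(b[230:330,350:490])])])
cv2.imwrite('pics/g9.png',np.clip(o*1.5,0,255).astype(np.uint8))
s=r.sense();print(s['time_s'],s['gripper_width'],s['wrist_force'],s['tcp_pos'])"
```

```text
34.8 0.9475261149586306 [-0.51101475  0.66494593  0.43645568] [ 0.28099726 -0.55766241  0.22211091]
```

View pics/g9.png

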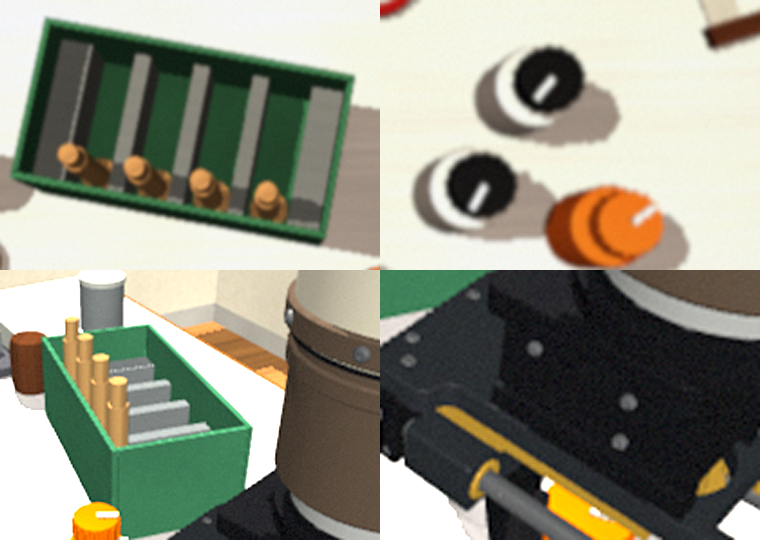

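All four handles stand in both views. The cap ribs have turned about 160° and 175° to the stops, and the arm is clear, so I'm handing in.

```bash
python3 -c "
from h import *
print(r.finish_job())"
```

```text
the job is handed in; nothing more can be done
None
```

I tipped all four handles upright one after another, each pivoting in the jaws with its butt kept down in its lane. Then I unscrewed both aluminium pots' caps counter-clockwise to their stops, parked the arm clear and handed the job in at about 35 s.

**Last checks:**
- **Handles:** the final top and side pictures show all four standing. I judged this by eye and did not measure the tilt angles.
- **Caps:** at the end of each turn the resisting moment was 0.7–0.8 N·m, against 0.1 N·m of cap friction, so each cap was on its stop. The white ribs had moved about 160° on one pot and 175° on the other; the start angles (0–0.5 rad) weren't measured, so this fits but doesn't prove the caps are past 2.9 rad.
- **Side view of the caps:** the arm blocked it, so only the top view confirms them.
- **Bystanders:** I never went near the mallet head, end cap or gauge ring, but did not measure whether they had moved.

**What disagreed:** the real fingertips sat about 38 mm above the reported TCP. The first two grasps therefore closed above the handle and missed. I corrected for this from the side camera, and every grasp after that held.

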